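# Shut and bolt the hatch of a carrying crate

### The arm

A 6-joint arm with a two-finger parallel gripper is mounted at the origin on a cart in front of the work surface, level with it; the furniture and walls round the work are solid. World frame = base frame: x ahead of the robot, y to its left, z up, the work surface at z = 0. Lengths are in m, angles in rad, forces in N, time in s.
With the tool pointing down it reaches from about 0.225 to 0.875 m from the base axis. Payload 3.4 kg.
Tool frame: the origin (TCP) lies on the centre line of the jaws, within the pads' length; the fingertips stand 17 mm ahead of it and the grasp point (between the pads) lies 2 mm behind it (nose_length is the distance from the TCP to the fingertips, in m); z points along the fingers, y is the line along which they close (so a half turn about z gives the same grasp; the last joint's range is limited). The gripper opens to 85 mm and grips with 20 to 120 N. Pads are 22 mm wide; open, the fingers measure 114 mm over their backs; the gripper's body (76 mm by 85 mm) begins 54 mm behind the grasp point. The pads swing forward as they close: fully open they stand 13 mm farther back than shut.
Start: joints at [1.183, 0.276, 1.505, -0, 1.361, -0.121], TCP at [0.152, 0.555, 0.248] pointing down, gripper open.
Joint ranges: [-2.89, 2.89], [-0.75, 2.08], [0.22, 2.7], [-1.18, 4.32], [0.11, 2.71], [-2.7, 2.7]. Speed limits (rad/s): [2.57, 2.57, 3.14, 3.14, 3.14, 3.14].

### API

Orientations are given as a unit quaternion [w, x, y, z].
In Python, from rig import get_state, get_image, sign_off, find_in, place_of, nose_length gives the robot as it stands.
- The arm moves only by the tool apply_moves, never from a script. Its argument "deltas" is one flat list of numbers, 5 for each row, row after row: the finger opening in mm, from 0 to 85.4, then the shift along the tool's x, y, z in mm, then the turn about the tool's z in degrees. A call has 1 to 12 rows; each row is the pose to reach, as a shift and turn from the pose commanded when the call began, along the tool's axes at that moment; what a row does not reach only later rows make up. A row lasts 1/12 s, in which the tool goes at most 41.7 mm and 7.16 degrees, less where a joint would pass 70% of its speed; a pose out of reach is approached as far as the arm can. A call with a gripper value outside its range is refused whole. The fingers move at their own pace and stop on an object; "squeeze" is the grip in N (left out, the last holds). Time passes only in rows, so rows that repeat a pose let the fingers close. It gives the time, the measured TCP pose, the force, the opening and the grip force at its end, in the units of the state.
- get_state(): the state, without advancing time (a new reading comes with each control period).
- get_image(name): name is "scene" or "side" or "wrist"; returns a dict with "frame" (384x512x3 uint8, red, green, blue), "K" (3x3 intrinsics, pixels), "position" and "orientation" of the camera in the world. Camera axes: x right, y down, z forward; pixel columns grow to the right and rows downward; lengths in m; the calibration is good to about 2 mm. The wrist camera is an equidistant fisheye: a pixel r from the principal point sees the ray r / f radians off the axis. A picture is of the moment at which its call begins. There is no depth.
- sign_off(): hands the job in; it is judged then, once.
Trained networks look in a picture, given as the dict that the camera call returned (one of the last four; its "shot" number tells which), for a name from the list of things; names that differ only in an ending like _2 or _b are one class to them, and where a whole thing is asked for, a point or a joint stands for the part that bears it (a point fixed in the world has none). Each returns a list of dicts, best first, with "score" (0 to 1); they miss things now and then, are a little off and sometimes report something else, mostly with a low value. They report only what shows in the picture. A call takes as long as a camera call.
- find_in(query, picture): "point" ([column, row] in pixels, amid what is visible of it).
- place_of(query, picture): "point" ([column, row] in pixels: a listed point, or the origin of a listed thing).
The state is a dict: "clock": time; "qpos": joint angles; "qd": joint speeds; "effort": joint torques, N m; "position": TCP position; "ee_rot": TCP orientation; "contact_force": force on the tool from outside, world axes, zero at the start; "moment": the same for the moment, N m; "width": finger opening in m; "gripper_force": force on a finger pad.
Only numpy, scipy, OpenCV 4.12 (cv2) and the standard library are available. Lean on these libraries where they do the work, as an engineer would, in place of code of your own. Each camera call takes 0.05 s, during which the arm holds its last target. There are 200 camera calls.

### The job

Get the small livestock crate ready to travel: close its hatch fully, slide the barrel bolt on the hatch all the way across into the keeper on the crate, and turn the bolt's handle down into the notch in the barrel so that it cannot slide back. Do not knock the sanding block off the crate.

Things in the scene. Friction and masses are not known exactly. Their poses are not given: they have to be found in the camera images.
- crate: pine crate, 344 x 344 mm and 140 mm high, fixed to the bench, slatted sides and a boarded top. Origin at the centre of its underside; its own z is up, its own x points away from the robot (give or take the yaw) to the hinged side of the hatch, its own y to the left. In its top is a hatch, 205 mm (x) by 200 mm (y), flush with the top boards when shut
- crate_top (a point): centre of the crate's top, at the height of the boards (140 mm over the bench)
- hatch (a joint): hinge of the hatch, rad: 0 shut, grows as it opens; at the start it stands 0.35 to 0.75 open. Its axis runs along the crate's y through the point x = +125 mm, at the height of the crate's top; the free edge is the one nearer the robot. The hinges are stiff: the hatch stays where it is left, and about 1 to 3 N down on the free edge swings it shut
- hatch_edge (a point): middle of the upper free edge of the hatch (208 mm from the hinge axis, moves with the hatch). The barrel bolt lies on the hatch's top in line with this point, from 10 to 120 mm behind it, so press the hatch 50 to 80 mm to the side of this point
- bolt (a joint): slide of the 12 mm bolt rod, m: 0 withdrawn, 0.047 fully shot, along the crate's -x (towards the robot); takes about 3 N, starts at 0 to 0.012. It runs in a dark steel barrel 110 mm long, 20 mm wide, 22 mm high, rod axis 12 mm over the boards. Barrel and keeper lie at crate y = 0; with the hatch shut the handle is at crate x = +10 mm (withdrawn) to -37 mm (shot) and moves with the rod
- handle (a joint): turning of the handle about the rod, rad: 0 = square to the hatch (upright when it is shut), 1.5 = fully down on the crate's -y side (right, seen from the robot). The slot keeps it upright (play 0.15) until the rod is shot about 0.042 or more; there it can drop into the 13 mm wide notch in the barrel's side. Turns with 1 to 2 N at the knob and stays where it is left
- knob (a point): centre of the handle's 15 mm ball knob, 38 mm from the rod's axis on an 8 mm thick stem (upright, it stands 50 mm over the hatch boards and its top 57.5 mm)
- notch (a point): middle of the notch on the side of the barrel (moves with the hatch), at the height of the rod's axis
- keeper_mouth (a point): mouth of the keeper, a dark steel staple on the front board of the crate, 24 mm high, with a 15 mm wide opening that the rod enters; centre of the opening, 17 mm in front of the shut hatch's edge. Rod and keeper are in line only when the hatch is fully shut
- block_centre (a point): centre of a loose cork sanding block, 110 x 65 x 32 mm, lying on the left side board of the crate's top

How it is judged:
On the way, in this order (a step that is already met when the one before it is completed fails the run):
1. the hatch is shut (value of joint hatch below 0.02 rad), for 0.2 s.
2. with the hatch shut, the end of the bolt enters the keeper (value of joint hatch below 0.02 rad and value of joint bolt above 0.032 m), for 0.05 s.
3. the handle is turned down into the notch (value of joint bolt above 0.041 m and value of joint handle above 1.2 rad), for 0.2 s.
At the end, for the whole second after the job is handed in: The hatch is shut to within 0.02 rad (4 mm at its edge), the bolt is shot at least 41 mm (in the keeper), its handle lies down in the notch, turned at least 1.2 rad from upright, and all is at rest (all of step 3 and value of joint hatch below 0.02 rad and velocity of joint handle between -0.1 and 0.1 rad/s); the robot touches nothing.
It fails at once if the sanding block falls off the crate (height (world z) of block_centre below 0.13 m).
It also fails if it takes over 48 s, if anything falls off the work surface, if the arm or the gripper's body presses on something with over 40 N, if the wrist force passes 120 N, or if a joint passes its speed limit or range.

## Working session

There is one attempt and no reset: what is moved stays moved. The work goes in short steps, Python scripts to look and compute and a tool call to move; the robot and the scene stay as the last step left them, time stands still between calls to the robot, and variables do not carry over. Pictures are saved under pics/ and viewed, at most 10 in all, crops included, and the job is handed in when it is done.

Besides the shell and the picture viewer there is one more tool, called after ">>>" in YAML: its name, and indented under it one key for each argument. apply_moves: Moves the arm, as the interface text tells. Its arguments: {"type":"object","properties":{"deltas":{"type":"array"},"squeeze":{"type":"number"}},"required":["deltas"]}

```bash
mkdir -p pics
cat > h.py <<'E'
import numpy as np, cv2
from scipy.spatial.transform import Rotation as R
from scipy.optimize import least_squares
from rig import *
def rot(q): return R.from_quat([q[1],q[2],q[3],q[0]]).as_matrix()
def ray(im,p,fish=False):
    K=np.array(im["K"]); x=(p[0]-K[0,2])/K[0,0]; y=(p[1]-K[1,2])/K[1,1]
    if fish:
        r=np.hypot(x,y); d=np.array([x/r*np.sin(r),y/r*np.sin(r),np.cos(r)]) if r>1e-9 else np.array([0,0,1.])
    else: d=np.array([x,y,1.])/np.sqrt(x*x+y*y+1)
    return np.array(im["position"]),rot(im["orientation"])@d
def tri(rs):
    A=sum(np.eye(3)-np.outer(d,d) for o,d in rs); b=sum((np.eye(3)-np.outer(d,d))@o for o,d in rs)
    p=np.linalg.solve(A,b); return p,[np.linalg.norm((np.eye(3)-np.outer(d,d))@(p-o)) for o,d in rs]
def atz(r,z): o,d=r; return o+d*(z-o[2])/d[2]
def save(im,n): cv2.imwrite(f"pics/{n}.png",cv2.cvtColor(im["frame"],cv2.COLOR_RGB2BGR))
E
python3 - <<'E'
from h import *
np.set_printoptions(precision=4,suppress=True)
s=get_state(); print(s["clock"],s["position"],s["ee_rot"],s["width"])
ims={n:get_image(n) for n in("scene","side","wrist")}
for n,im in ims.items(): save(im,n+"0"); print(n,im["position"])
for q in["crate","crate_top","hatch_edge","knob","notch","keeper_mouth","block_centre"]:
    rs=[]
    for n,im in ims.items():
        r=place_of(q,im)[:1]
        if r:
            print(q,n,np.round(r[0]["point"],1),round(r[0]["score"],2))
            if r[0]["score"]>.3: rs.append(ray(im,r[0]["point"],n=="wrist"))
    if len(rs)>1: print("   ",*tri(rs))
a=np.hstack([ims["scene"]["frame"],ims["side"]["frame"]]); cv2.imwrite("pics/a.png",cv2.resize(a,(800,300))[:,:,::-1])
E
```

```text
0.0 [0.1514 0.5542 0.2474] [-0.0002  0.133   0.9911 -0.0009] 0.0856812069701
scene [ 0.0945 -0.2696  0.7208]
side [-0.0359  0.1568  0.6621]
wrist [0.0856 0.5728 0.3732]
crate scene [296.4 259.8] 0.69
crate side [285.3 224.8] 0.72
    [ 0.5901 -0.0627  0.0006] [np.float64(0.004431916102933717), np.float64(0.004431916102933693)]
crate_top scene [305.7 217. ] 0.69
crate_top side [290.7 179.3] 0.84
    [ 0.5991 -0.07    0.1414] [np.float64(0.0009543893962047161), np.float64(0.0009543893962045447)]
hatch_edge scene [298.5 198.8] 0.87
hatch_edge side [303.2 158.1] 0.62
    [ 0.5453 -0.073   0.2387] [np.float64(0.0017697010422868097), np.float64(0.001769701042286923)]
knob scene [318.3 165.5] 0.68
knob side [282.  133.2] 0.5
    [ 0.6576 -0.0612  0.2341] [np.float64(0.002176329187924307), np.float64(0.0021763291879244072)]
notch scene [314.4 189.3] 0.61
notch side [294.3 150.4] 0.82
    [ 0.6106 -0.077   0.2139] [np.float64(0.0008158806576968537), np.float64(0.0008158806576969302)]
keeper_mouth scene [285.9 247.2] 0.72
keeper_mouth side [309.4 208.1] 0.55
    [ 0.4977 -0.0767  0.1458] [np.float64(0.0037505874194035524), np.float64(0.0037505874194036022)]
block_centre scene [253.4 186.9] 0.72
block_centre side [228.1 180.9] 0.95
    [0.6158 0.0722 0.1488] [np.float64(0.002148154995021593), np.float64(0.002148154995021669)]
```

View pics/a.png

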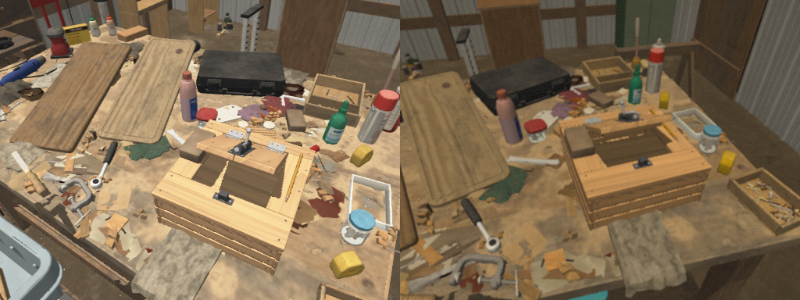

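The pictures show the crate right of centre. The hatch is partly open, the knob is at about (318,165) in scene, the keeper at (286,247), and the block lies on the left board. The fit gives a crate centre of about (0.597,-0.071), yaw of about 0.07 and hatch of about 0.49 rad. I'm going above the right side of the hatch with the fingers shut.

>>> apply_moves:
  deltas: [0,0,0,-40,0,0,-25,-25,-65,-5,0,-573,-557,-70,-19,0,-573,-557,-70,-19,0,-573,-557,-70,-19,0,-573,-557,-70,-19,0,-573,-557,-70,-19,0,-573,-557,-70,-19,0,-573,-557,-70,-19,0,-573,-557,-70,-19,0,-573,-557,-70,-19,0,-573,-557,-70,-19]
  squeeze: 30

```text
clock: 2.2
position: [0.3786, 0.1683, 0.316]
ee_rot: [0.001, -0.032, 0.999, 0.0]
contact_force: [1.6, 0.3, -1.0]
width: 0.0001
gripper_force: 0.0
```

Run:
```python
from h import *
np.set_printoptions(precision=4,suppress=True)
s=get_state(); print(s["clock"],s["position"],s["ee_rot"],s["width"],nose_length() if callable(nose_length) else nose_length, s["qpos"]);t=rot(s["ee_rot"])
g=np.array([.556,-.134,.318])-s["position"]; print("tool delta mm",t.T@g*1000, t[:,1])
```

```text
2.2 [0.3786 0.1683 0.316 ] [ 0.0006 -0.0325  0.9995  0.0003] 9.43270725861735e-05 0.017 [ 0.2497 -0.0075  1.6803  0.0002  1.4675 -1.3861]
tool delta mm [-157.3502 -313.141    -1.9504] [-0.065   0.9979  0.0005]
```

>>> apply_moves:
  deltas: [0,-157,-313,0,0,0,-157,-313,0,0,0,-157,-313,0,0,0,-157,-313,0,0,0,-157,-313,0,0,0,-157,-313,0,0,0,-157,-313,0,0,0,-157,-313,0,0,0,-157,-313,0,0,0,-157,-313,0,0]

```text
clock: 3.03
position: [0.557, -0.136, 0.3144]
ee_rot: [-0.0, -0.03, 1.0, -0.001]
contact_force: [0.3, 0.7, -1.1]
width: -0.0
gripper_force: 0.0
```

```bash
cat > look.py <<'E'
from h import *
import sys
np.set_printoptions(precision=4,suppress=True)
s=get_state(); T=rot(s["ee_rot"]); P=np.array(s["position"]); print(s["clock"],P,s["contact_force"],s["width"])
ims={n:get_image(n) for n in("scene","side","wrist")}; obs=[]
for q in["crate_top","hatch_edge","knob","notch","keeper_mouth","crate"]:
    rs=[];l=[]
    for n,im in ims.items():
        r=place_of(q,im)[:1]
        if r:
            l.append((n,*np.round(r[0]["point"]).astype(int),round(r[0]["score"],2)))
            if r[0]["score"]>.35: rs.append(ray(im,r[0]["point"],n=="wrist")); obs.append((q,*rs[-1],n))
    print(q,l); 
    if len(rs)>1: print("   ",*tri(rs))
def pts(v):
    x,y,yaw,h,b,a=v; c,sn=np.cos(yaw),np.sin(yaw)
    W=lambda p: np.array([x+c*p[0]-sn*p[1],y+sn*p[0]+c*p[1],p[2]])
    H=lambda r,l,u: W([.125-r*np.cos(h)+u*np.sin(h),l,.14+r*np.sin(h)+u*np.cos(h)])
    return dict(crate_top=W([0,0,.14]),crate=W([0,0,0]),keeper_mouth=W([-.1,0,.152]),hatch_edge=H(.208,0,0),
      knob=H(.115+b,-.038*np.sin(a),.012+.038*np.cos(a)),notch=H(.115+.045,-.009,.012))
def f(v):
    p=pts(v); e=[]
    for q,o,d,n in obs: w=p[q]-o; e+=list((w-d*(w@d))*1000/3)
    return np.r_[e,(v[4]-.006)/.02]
r=least_squares(f,[.597,-.071,.07,.3,.006,0],loss="soft_l1",bounds=([.5,-.2,-.4,-.01,-.002,-.3],[.7,.1,.4,.8,.049,1.6]))
print("x y yaw hatch bolt handle",r.x,"cost",r.cost)
p=pts(r.x)
for k in("knob","notch","keeper_mouth"): print(k,p[k],"tool mm from TCP",T.T@(p[k]-P)*1000)
if len(sys.argv)>1:
    for n in ims: save(ims[n],sys.argv[1]+n)
E
python3 look.py b
```

```text
3.0333 [ 0.557  -0.136   0.3144] [ 0.3332  0.7345 -1.0662] -3.193783492792187e-05
crate_top [('scene', np.int64(307), np.int64(215), 0.75), ('side', np.int64(290), np.int64(182), 0.87), ('wrist', np.int64(290), np.int64(185), 0.35)]
    [ 0.6064 -0.0694  0.1326] [np.float64(0.004320472029023638), np.float64(0.0043204720290235255)]
hatch_edge [('scene', np.int64(300), np.int64(200), 0.57), ('side', np.int64(306), np.int64(158), 0.72), ('wrist', np.int64(337), np.int64(202), 0.93)]
    [ 0.5457 -0.0757  0.2395] [np.float64(0.00087417839662688), np.float64(0.003539254114199153), np.float64(0.004333439522633607)]
knob [('scene', np.int64(319), np.int64(169), 0.52), ('side', np.int64(284), np.int64(131), 0.56)]
    [ 0.651  -0.0649  0.2373] [np.float64(0.0026850320185602752), np.float64(0.002685032018560124)]
notch [('scene', np.int64(312), np.int64(188), 0.67), ('side', np.int64(296), np.int64(151), 0.61)]
    [ 0.6021 -0.0759  0.2197] [np.float64(0.003135883918430635), np.float64(0.003135883918430604)]
keeper_mouth [('scene', np.int64(286), np.int64(249), 0.95), ('side', np.int64(308), np.int64(205), 0.88)]
    [ 0.4974 -0.0769  0.1486] [np.float64(0.0013637673936024175), np.float64(0.0013637673936024756)]
crate [('scene', np.int64(298), np.int64(258), 0.77), ('side', np.int64(290), np.int64(178), 0.16), ('wrist', np.int64(290), np.int64(186), 0.86)]
    [ 0.6019 -0.0673 -0.0104] [np.float64(0.005238507913773699), np.float64(0.005238507913773745)]
x y yaw hatch bolt handle [ 0.598  -0.069   0.0912  0.5148 -0.002   0.0151] cost 12.341332824324775
knob [ 0.6491 -0.0649  0.2392] tool mm from TCP [-96.2855  65.4651  75.1172]
notch [ 0.5905 -0.0787  0.2292] tool mm from TCP [-36.957   55.2333  85.0737]
keeper_mouth [ 0.4984 -0.0781  0.152 ] tool mm from TCP [ 54.9035  61.5262 162.3171]
```

View pics/bwrist.png

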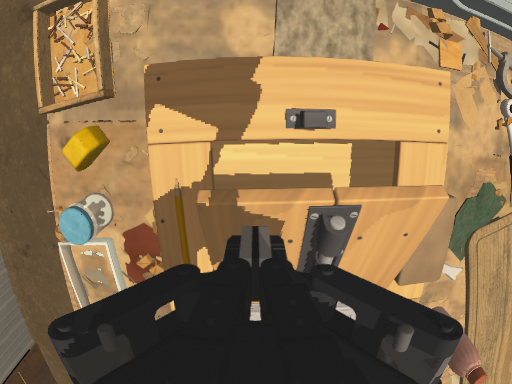

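The wrist view shows the barrel plate at about (333,230), the keeper at (310,119) and the shut fingers at (257,240), over the hatch boards to the right of the bolt. I'm pressing straight down.

>>> apply_moves:
  deltas: [0,0,0,40,0,0,0,0,58,0,0,0,0,72,0,0,0,0,86,0,0,0,0,100,0,0,0,0,114,0,0,0,0,126,0,0,0,0,136,0,0,0,0,144,0,0,0,0,149,0,0,0,0,152,0,0,0,0,152,0]

```text
clock: 5.08
position: [0.5551, -0.132, 0.1631]
ee_rot: [-0.0, -0.032, 0.999, 0.0]
contact_force: [0.5, -0.6, 0.0]
width: -0.0002
gripper_force: 0.0
```

>>> apply_moves:
  deltas: [0,0,0,3,0,0,0,0,5,0,0,0,0,6,0,0,0,0,7,0,0,0,0,7,0]

```text
clock: 5.5
position: [0.5556, -0.1322, 0.1571]
ee_rot: [0.001, -0.032, 0.999, -0.0]
contact_force: [0.7, 0.3, 1.8]
width: -0.0002
gripper_force: 1.0
```

>>> apply_moves:
  deltas: [0,0,0,1,0,0,0,0,2,0,0,0,0,2,0]

```text
clock: 5.75
position: [0.5556, -0.1322, 0.1569]
ee_rot: [0.001, -0.032, 0.999, -0.0]
contact_force: [-2.6, 1.0, 11.7]
width: -0.0001
gripper_force: 5.9
```

>>> apply_moves:
  deltas: [0,0,0,-35,0,0,0,0,-80,0,0,0,0,-80,0,0,-35,20,-80,0,0,-70,41,-80,0,0,-104,61,-80,0,0,-104,61,-80,0,0,-104,61,-80,0]

```text
clock: 6.42
position: [0.656, -0.0631, 0.2334]
ee_rot: [-0.001, -0.034, 0.999, 0.0]
contact_force: [-0.7, -0.2, -0.2]
width: -0.0002
gripper_force: 0.0
```

```bash
python3 look.py c
```

```text
6.4167 [ 0.656  -0.0631  0.2334] [-0.667  -0.1687 -0.2009] -0.00016361565987014053
crate_top [('scene', np.int64(306), np.int64(216), 0.97), ('side', np.int64(291), np.int64(180), 0.8), ('wrist', np.int64(247), np.int64(130), 0.75)]
    [ 0.6025 -0.0714  0.1388] [np.float64(0.0016636975474627657), np.float64(0.000727118154134433), np.float64(0.0018828503965414704)]
hatch_edge [('scene', np.int64(288), np.int64(245), 0.78), ('side', np.int64(308), np.int64(204), 0.76), ('wrist', np.int64(250), np.int64(18), 0.84)]
    [ 0.5147 -0.0778  0.1387] [np.float64(0.003718673572135909), np.float64(0.00449228561619515), np.float64(0.002542625495463324)]
knob [('scene', np.int64(312), np.int64(198), 0.58), ('side', np.int64(289), np.int64(161), 0.48), ('wrist', np.int64(254), np.int64(147), 0.7)]
    [ 0.6112 -0.069   0.1864] [np.float64(0.0037010083895298775), np.float64(0.0020629571555473613), np.float64(0.002623407305612331)]
notch [('scene', np.int64(305), np.int64(226), 0.89), ('side', np.int64(300), np.int64(186), 0.9), ('wrist', np.int64(234), np.int64(74), 0.92)]
    [ 0.5645 -0.0828  0.
[... 155 characters left out ...]
t64(248), 0.94), ('side', np.int64(310), np.int64(207), 0.94)]
    [ 0.4949 -0.0776  0.1492] [np.float64(0.002363439326483479), np.float64(0.002363439326483375)]
crate [('scene', np.int64(299), np.int64(258), 0.81), ('wrist', np.int64(253), np.int64(123), 0.97)]
    [ 0.6035 -0.0676 -0.0142] [np.float64(0.0027566427899972006), np.float64(0.0027566427899971694)]
x y yaw hatch bolt handle [ 0.5983 -0.0708  0.0739 -0.01   -0.002  -0.0387] cost 10.820293625269178
knob [ 0.6096 -0.0685  0.1888] tool mm from TCP [46.624  -2.2849 44.6171]
notch [ 0.5639 -0.0824  0.1504] tool mm from TCP [ 93.1122 -13.0681  83.1035]
keeper_mouth [ 0.4985 -0.0782  0.152 ] tool mm from TCP [158.0582  -4.4832  81.5766]
```

View pics/cwrist.png

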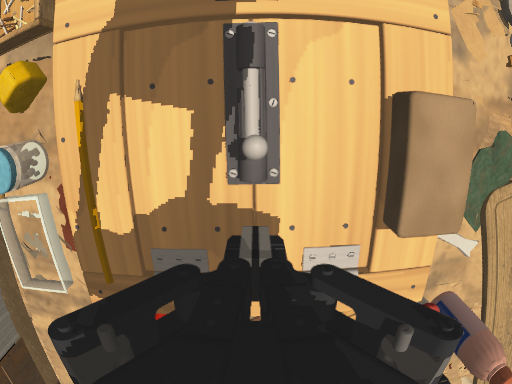

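The hatch is shut. The knob stands upright at (256,147), in line with the shut fingers at (257,240), and the block is untouched at (430,165). I'm going down behind the knob and pushing it along crate -x.

>>> apply_moves:
  deltas: [0,0,-2,25,0,0,0,-2,47,0,0,0,-2,47,0,0,12,-2,47,0,0,24,-2,47,0,0,32,-2,47,0,0,40,-3,47,0,0,48,-3,47,0,0,56,-3,47,0,0,62,-3,47,0,0,66,-3,47,0,0,66,-3,47,0]

```text
clock: 8.47
position: [0.5885, -0.072, 0.1881]
ee_rot: [0.0, -0.032, 0.999, -0.0]
contact_force: [1.6, 0.3, 1.3]
width: 0.0
gripper_force: 0.4
```

>>> apply_moves:
  deltas: [0,2,0,0,0,0,4,0,0,0,0,6,0,0,0,0,6,0,0,0]

```text
clock: 8.8
position: [0.5834, -0.0723, 0.1879]
ee_rot: [0.0, -0.032, 0.999, -0.0]
contact_force: [2.9, -1.3, 1.3]
width: -0.0003
gripper_force: 1.3
```

>>> apply_moves:
  deltas: [0,2,0,0,0,0,4,0,0,0,0,5,0,0,0,0,5,0,0,0]

```text
clock: 9.13
position: [0.5802, -0.0725, 0.188]
ee_rot: [0.002, -0.032, 0.999, -0.0]
contact_force: [6.7, -0.4, 0.3]
width: -0.0001
gripper_force: 3.4
```

```bash
python3 look.py d
```

```text
9.1333 [ 0.5802 -0.0725  0.188 ] [ 6.6937 -0.3549  0.2529] -0.00011296448876533955
crate_top [('scene', np.int64(307), np.int64(216), 0.77), ('side', np.int64(291), np.int64(181), 0.94)]
    [ 0.604  -0.0709  0.1356] [np.float64(0.002203212955683009), np.float64(0.002203212955683034)]
hatch_edge [('scene', np.int64(290), np.int64(246), 0.89), ('side', np.int64(306), np.int64(204), 0.58), ('wrist', np.int64(257), np.int64(116), 0.66)]
    [ 0.5164 -0.0773  0.137 ] [np.float64(0.0011639938566161054), np.float64(0.0011978905858322127), np.float64(0.0019216175685465308)]
knob [('scene', np.int64(303), np.int64(216), 0.43), ('side', np.int64(298), np.int64(176), 0.5), ('wrist', np.int64(257), np.int64(228), 0.96)]
    [ 0.5712 -0.0743  0.1709] [np.float64(0.0007775946949633052), np.float64(0.0021917361805044605), np.float64(0.0028658341884946273)]
notch [('scene', np.int64(304), np.int64(227), 0.92), ('side', np.int64(299), np.int64(188), 0.93), ('wrist', np.int64(444), np.int64(275), 0.74)]
    [ 0.5201 -0.0623  0.2236] [np.float64(0.04287382736241746), np.float64(0.034323563679671716), np.float64(0.05613283232731953)]
keeper_mouth [('scene', np.int64(282), np.int64(251), 0.94), ('side', np.int64(311), np.int64(205), 0.8), ('wrist', np.int64(252), np.int64(87), 0.76)]
    [ 0.4958 -0.0773  0.1482] [np.float64(0.007552386139714125), np.float64(0.0041836138929929505), np.float64(0.00494257526883347)]
crate [('scene', np.int64(298), np.int64(259), 0.73), ('wrist', np.int64(255), np.int64(192), 0.82)]
    [ 0.6058 -0.0664 -0.0184] [np.float64(0.005104680616492639), np.float64(0.005104680616492693)]
x y yaw hatch bolt handle [ 0.5978 -0.0692  0.0902 -0.01    0.048   0.023 ] cost 71.16617713680459
knob [ 0.5596 -0.0735  0.1884] tool mm from TCP [20.6833  0.3099 -0.4655]
notch [ 0.5637 -0.0813  0.1504] tool mm from TCP [17.2795 -7.7119 37.5125]
keeper_mouth [ 0.4982 -0.0782  0.152 ] tool mm from TCP [82.3684 -0.3783 35.5975]
```

View pics/dwrist.png

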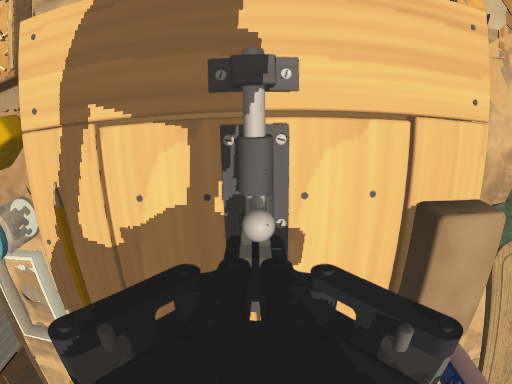

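The rod passes from the barrel through the keeper at (253,70), with the knob at (258,226). I'm pushing a little further to confirm it has reached the stop.

>>> apply_moves:
  deltas: [0,2,0,0,0,0,3,0,0,0,0,3,0,0,0]

```text
clock: 10.43
position: [0.5797, -0.0725, 0.1882]
ee_rot: [0.005, -0.032, 0.999, -0.0]
contact_force: [11.6, 0.4, -1.4]
width: 0.0001
gripper_force: 5.9
```

It is at the stop. Now I go round to the knob's left side and push it to the right.

>>> apply_moves:
  deltas: [0,-12,0,0,0,0,-12,0,-40,0,0,-12,20,-40,0,0,0,38,-40,0,0,15,38,-40,0,0,15,38,-15,0,0,15,38,2,0,0,15,38,2,0,0,15,30,2,0,0,15,24,2,0,0,15,18,2,0,0,15,12,2,0]

```text
clock: 11.43
position: [0.5601, -0.0624, 0.1866]
ee_rot: [0.001, -0.032, 0.999, 0.0]
contact_force: [-0.1, 0.9, 0.6]
width: 0.0
gripper_force: 0.6
```

>>> apply_moves:
  deltas: [0,0,-6,0,0,0,0,-12,0,0,0,0,-18,0,0,0,0,-23,0,0,0,0,-23,0,0]

```text
clock: 11.85
position: [0.5613, -0.0859, 0.1857]
ee_rot: [0.0, -0.032, 0.999, -0.0]
contact_force: [0.3, 0.5, 1.5]
width: -0.0001
gripper_force: 0.3
```

```bash
python3 look.py e | egrep -A1 "^[0-9]|knob|x y"
```

```text
11.85 [ 0.5613 -0.0859  0.1857] [0.2945 0.4733 1.4958] -8.129324796847501e-05
crate_top [('scene', np.int64(306), np.int64(216), 0.92), ('side', np.int64(290), np.int64(180), 0.78)]
--
knob [('scene', np.int64(317), np.int64(227), 0.54), ('side', np.int64(311), np.int64(178), 0.51), ('wrist', np.int64(215), np.int64(252), 0.58)]
    [ 0.5735 -0.1074  0.1591] [np.float64(0.0021005834633404693), np.float64(0.0008177950225747994), np.float64(0.0014389238617288683)]
--
x y yaw hatch bolt handle [ 0.5973 -0.0676  0.1079 -0.0025  0.0371  1.3922] cost 13.56676405667785
knob [ 0.5744 -0.1077  0.1584] tool mm from TCP [-11.636  -22.5625  27.3553]
notch [ 0.5634 -0.0803  0.1516] tool mm from TCP [-2.5026  5.4647 34.0986]
```

View pics/ewrist.png

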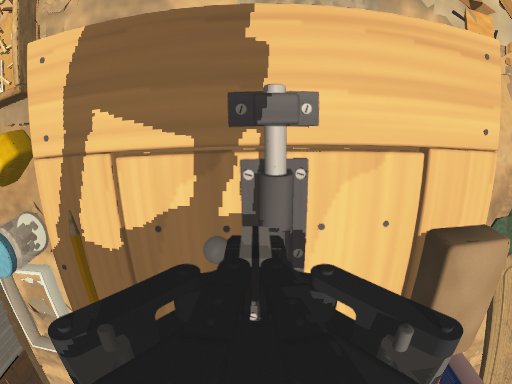

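The knob now shows to the right of the barrel at (215,250), most of the way down. I'm lifting, moving over it and pressing down.

>>> apply_moves:
  deltas: [0,0,3,-30,0,0,0,0,-30,0,0,-4,-25,-30,0,0,-4,-25,-30,0,0,-4,-25,-12,0,0,-4,-25,-4,0,0,-4,-25,0,0,0,-4,-25,3,0,0,-4,-25,5,0,0,-4,-25,7,0,0,-4,-25,7,0]

```text
clock: 13.82
position: [0.5667, -0.1091, 0.1789]
ee_rot: [0.0, -0.033, 0.999, -0.0]
contact_force: [-0.5, -1.5, 2.3]
width: -0.0001
gripper_force: 0.9
```

>>> apply_moves:
  deltas: [0,0,0,2,0,0,0,0,3,0,0,0,0,3,0]

```text
clock: 14.07
position: [0.5672, -0.1093, 0.1779]
ee_rot: [0.001, -0.033, 0.999, -0.0]
contact_force: [-2.6, 0.0, 11.5]
width: 0.0005
gripper_force: 5.5
```

>>> apply_moves:
  deltas: [0,0,0,-30,0,0,0,0,-70,0,0,-40,0,-110,0,0,-80,0,-110,0,0,-80,0,-110,0,0,-80,0,-110,0]

```text
clock: 14.57
position: [0.6497, -0.1035, 0.286]
ee_rot: [0.002, -0.033, 0.999, 0.0]
contact_force: [0.4, 0.0, 0.3]
width: 0.0001
gripper_force: 0.0
```

```bash
python3 look.py f | egrep -A1 "^[0-9]|knob|x y|notch"
```

```text
14.5667 [ 0.6497 -0.1035  0.286 ] [0.4316 0.0151 0.3263] 0.00011159056314288394
crate_top [('scene', np.int64(306), np.int64(216), 0.73), ('side', np.int64(291), np.int64(181), 0.73), ('wrist', np.int64(291), np.int64(138), 0.8)]
--
knob [('scene', np.int64(320), np.int64(232), 0.41), ('side', np.int64(312), np.int64(185), 0.51), ('wrist', np.int64(250), np.int64(98), 0.88)]
    [ 0.5707 -0.1128  0.1423] [np.float64(0.004587379394956006), np.float64(0.0031282524783139472), np.float64(0.0022943270889440844)]
notch [('scene', np.int64(302), np.int64(227), 0.74), ('side', np.int64(299), np.int64(186), 0.63), ('wrist', np.int64(286), np.int64(93), 0.91)]
    [ 0.5631 -0.0797  0.1478] [np.float64(0.00022973790027564425), np.float64(0.0019611339395063368), np.float64(0.001832587179135453)]
--
x y yaw hatch bolt handle [ 0.5964 -0.0696  0.0741 -0.01    0.0412  1.6   ] cost 13.161339174460906
knob [ 0.568  -0.1098  0.1493] tool mm from TCP [ 82.3283  -0.8563 136.3651]
notch [ 0.5621 -0.0812  0.1504] tool mm from TCP [ 86.404   28.096  135.2824]
keeper_mouth [ 0.4967 -0.077   0.152 ] tool mm from TCP [151.3557  36.5777 133.4506]
```

View pics/fwrist.png

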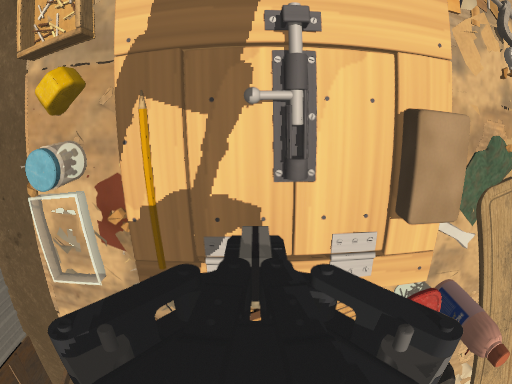

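The handle lies to the right at (252,96), in the notch, and the rod is in the keeper. I'm zooming in to check how far the bolt is shot.

```bash
python3 -c "
import cv2
i=cv2.imread('pics/fwrist.png')[0:190,220:350]
cv2.imwrite('pics/z.png',cv2.resize(i,None,fx=3,fy=3,interpolation=cv2.INTER_CUBIC))"
```

```text
(no output)
```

View pics/z.png

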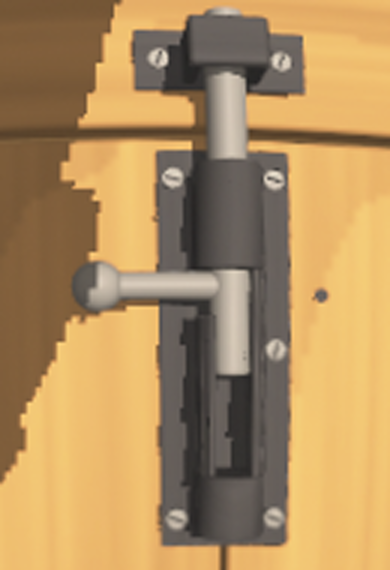

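The stem lies at the front end of the notch, with the gap behind it, so the bolt is fully shot. I'm handing in.

```bash
python3 -c "
from rig import *
print(sign_off())"
```

```text
the job is handed in; nothing more can be done
None
```

I handed the job in at about 15 s: hatch shut, bolt fully shot into the keeper, handle turned down into the notch and the sanding block still on the crate; no verdict was returned.

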